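# Loosen the screw-on lid of a centrifuge rotor by two turns

## Task

Loosen the screw-on lid of the small centrifuge rotor by two full turns anticlockwise (seen from above): roll it round with the fingertips against the outside of its knurled rim, and stop when the black mark on the rim has gone round twice and stands over the black line of the stand again. Do not press on the clear window in the lid, push gently, leave the bottle, beaker and jar where they stand, and end clear of everything.

Things in the scene. Friction and masses are not known exactly. Their poses are not given: they have to be found in the camera images.
- rotor: Dark steel centrifuge rotor fixed on a round white bench stand; neither moves. Origin: centre of the stand's underside, on the table and on the upright axis of the lid. The stand's foot is a disc 184 mm across and 12 mm high; above it the rotor is at most 100 mm across up to 70 mm height. Its x axis points along the black line on the foot. Nothing else stands within 110 mm of the axis.
- lid (a joint): Turn of the lid on its thread (rad), anticlockwise from above positive. It starts screwed tight, at 0 to 0.15, against a stop at -0.02; two full turns is 12.57; the thread's end stop is at 18.85. It turns stiffly but evenly (about 0.05 N m, some 1 N along the rim, so a light press of a few N rolls it by friction), stays where it is left, and climbs 2 mm a turn.
- lid_mark (a point): Black radial mark, 15 mm long, on the flat top of the lid's rim. This point is on it, 52 mm from the axis, at the height of the lid's top. It turns with the lid; at joint value 0 it stands exactly over the black line of the stand.
- lid_top (a point): Point on the lid's axis at the height of its top, 94 mm above the table when tight. The lid is an aluminium ring, 22 mm high, 109 mm across, whose outside is knurled with 24 evenly spaced upright rounded ribs over its full height, each 5 mm wide, standing out 3.5 mm: 116 mm over the ribs, too wide to grip. Gaps between ribs are 9.5 mm. One rib is in line with the mark.
- stand_line (a point): Black radial line on the upper face of the stand's foot, 64 to 90 mm from the axis; this point is its middle, 77 mm from the axis and 12 mm above the table. The line is in the direction in which the lid's mark stands when tight.
- window: Clear plastic window, 81 mm across, that fills the middle of the lid, its upper face 0.5 mm below the top of the rim; it turns and climbs with the lid. Not to be pressed. Origin: centre of its underside, on the axis, 5 mm below its upper face.
- bottle: Loose clear bottle with a blue cap, 64 mm across, 125 mm high, standing on the table to one side; leave alone. Origin: centre of its underside.
- beaker: Loose glass beaker, 68 mm across, 85 mm high, standing on the table to one side; leave alone. Origin: centre of its underside.
- jar: Loose amber jar with a white cap, 52 mm across, 70 mm high, standing on the table to one side; leave alone. Origin: centre of its underside.
Not all that is in view belongs to the job. There is more than one size of the rotor; the job needs the largest.

How it is judged:
By the outcome, as a careful person would: the job done as asked, in the order asked, and still so for the second after the job is handed in, with the robot touching nothing.
It also fails if it takes over 67 s, if anything falls off the work surface, if the arm or the gripper's body presses on something with over 40 N, if the wrist force passes 120 N, or if a joint passes its speed limit or range.

## Robot

A 7-joint arm with a two-finger parallel gripper is mounted at the origin on the work surface. World frame = base frame: x ahead of the robot, y to its left, z up, the work surface at z = 0. Lengths are in mm, angles in rad, forces in N, time in s.
With the tool pointing down it reaches from about 400 to 875 mm from the base axis. Payload 19.3 kg.
Tool frame: the origin (TCP) lies at the very end of the fingers, on their centre line; the grasp point (between the pads) lies 19 mm behind it (grip_point_offset is the z of the grasp point in the tool frame, in mm); z points along the fingers, y is the line along which they close (so a half turn about z gives the same grasp; the last joint's range is limited). The gripper opens to 85 mm and grips with 20 to 120 N. Pads are 22 mm wide; open, the fingers measure 114 mm over their backs; the gripper's body (76 mm by 85 mm) begins 54 mm behind the grasp point. The pads swing forward as they close: fully open they stand 13 mm farther back than shut.
Start: joints at [1.131, 0.521, -0.036, 1.599, 0.021, 1.021, -0.113], TCP at [225.865, -582.752, 231.291] pointing down, gripper open.
Joint ranges: [-2.91, 2.91], [-0.3, 2.13], [-1.5, 1.42], [0.17, 2.43], [-1.26, 4.41], [0.16, 1.93], [-2.52, 2.52]. Speed limits (rad/s): [1.89, 1.89, 2.39, 2.39, 3.01, 3.01, 3.01].

## Interface

Orientations are given as a 3x3 rotation matrix whose columns are the frame's x, y, z axes.
In Python, from workcell import movep, movel, goto_joints, open_gripper, clamp, wait, inverse_kinematics, read_state, camera, PlanningError, finish_job, grip_point_offset gives the robot as it stands. Calls block until the motion is done:
- movep(position, orientation): joint-space move of the TCP to a pose.
- movel(position, frame=None, max_speed=150, guard=None): straight line of the TCP; frame=None keeps the orientation; max_speed is the mean speed in mm/s. With guard (N) it stops when the force on the tool has changed by that much, and returns True; else False.
- goto_joints(angles): joint-space move.
- open_gripper() and clamp(): open the fingers fully, or close them until they stop; the grip force is fixed at half the most.
- wait(seconds).
- inverse_kinematics(position, orientation): joint angles nearest the present ones, or None.
- read_state(): the state.
- camera(name): name is "scene" or "side" or "wrist"; returns a dict with "image" (384x512x3 uint8, blue, green, red), "range_z" (384x512 float32, mm along the optical axis (not along the pixel's ray), 0 where there is no reading), "fx", "fy", "cx", "cy" (pixels), "cam_to_world" (4x4, takes a point from camera to world coordinates). Camera axes: x right, y up, looking along -z (the intrinsics and any distortion apply to the point x, -y, -z); pixel columns grow to the right and rows downward; lengths in mm; the calibration is good to about 2 mm. A picture is of the moment at which its call begins.
A pose or a line that the arm cannot do raises PlanningError and nothing moves.
- finish_job(): hands the job in; it is judged then, once.
The state is a dict: "time": time; "qpos": joint angles; "qvel": joint speeds; "joint_efforts": joint torques, N m; "eef_pos": TCP position; "tool_rot": TCP orientation; "ft_force": force on the tool from outside, world axes, zero at the start; "torque": the same for the moment, N m; "finger_gap": finger opening in mm; "gripper_force": force on a finger pad.
Only numpy, scipy, OpenCV 4.12 (cv2) and the standard library are available. Lean on these libraries where they do the work, as an engineer would, in place of code of your own. Each camera call takes 0.05 s, during which the arm holds its last target. There are 200 camera calls.

## Working session

There is one attempt and no reset: what is moved stays moved. The work goes in short steps, each a Python script; the robot and the scene stay as the last script left them, time stands still between calls to the robot, and variables do not carry over. Pictures are saved under pics/ and viewed, at most 10 in all, crops included, and the job is handed in when it is done.

```bash
ls; mkdir -p pics; python3 - <<'E'
from workcell import *
import cv2,numpy as np
for n in("scene","side","wrist"):
    c=camera(n); cv2.imwrite(f"pics/{n}0.png",c["image"]); np.savez(f"{n}0.npz",**c)
    print(n,c["fx"],c["cx"],c["cy"],np.round(c["cam_to_world"],3).tolist(),[k for k in c])
a=cv2.imread("pics/scene0.png");b=cv2.imread("pics/side0.png")
s=read_state();print(s["time"],s["tool_rot"],grip_point_offset,s["eef_pos"])
E
```

```text
pics
scene 371.7148532245141 253.49984784582512 192.11509731188357 [[-0.033, -0.636, 0.771, 1242.264], [0.999, -0.03, 0.018, 26.42], [0.011, 0.771, 0.637, 682.519], [0.0, 0.0, 0.0, 1.0]] ['image', 'range_z', 'fx', 'fy', 'cx', 'cy', 'cam_to_world']
side 439.500041082395 254.23662492440423 193.96078504032172 [[-0.967, 0.163, -0.196, 254.046], [-0.255, -0.622, 0.741, 984.295], [-0.001, 0.766, 0.643, 939.686], [0.0, 0.0, 0.0, 1.0]] ['image', 'range_z', 'fx', 'fy', 'cx', 'cy', 'cam_to_world']
wrist 295.87031478544117 254.58413106834445 189.68604708817531 [[0.361, 0.894, 0.265, 293.006], [-0.933, 0.347, 0.1, -555.718], [-0.002, -0.283, 0.959, 373.218], [0.0, 0.0, 0.0, 1.0]] ['image', 'range_z', 'fx', 'fy', 'cx', 'cy', 'cam_to_world']
0.15 [[ 9.32421961e-01  3.61371187e-01 -3.89710790e-04]
 [ 3.61371390e-01 -9.32421625e-01  7.94969973e-04]
 [-7.60955250e-05 -8.82077790e-04 -9.99999608e-01]] -18.700000000000003 [ 225.75263344 -582.54400675  230.85672962]
```

View pics/scene0.png

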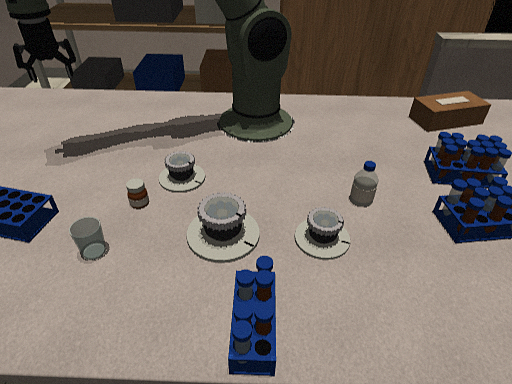

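View pics/side0.png

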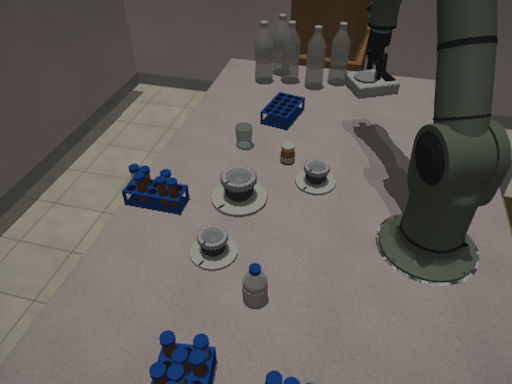

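The largest rotor is at about (222,225) in scene and (239,190) in side. In both pictures the line is at its lower right or lower left: scene (249,245), side (221,207). Next I'll get a rough centre from range data and hover the wrist camera above it.

```bash
cat > h.py <<'E'
from workcell import *
import numpy as np, cv2
def cloud(c):
    v,u=np.mgrid[:384,:512]; d=c["range_z"]
    P=np.stack([(u-c["cx"])/c["fx"]*d,-(v-c["cy"])/c["fy"]*d,-d],-1)
    M=np.array(c["cam_to_world"]); return P@M[:3,:3].T+M[:3,3]
def R(yaw):  # tool down, tool x at world angle yaw
    c,s=np.cos(yaw),np.sin(yaw); return np.array([[c,s,0],[s,-c,0],[0,0,-1.]])
def cast(c,uv,z):
    uv=np.atleast_2d(uv).astype(float);M=np.array(c["cam_to_world"])
    d=np.c_[(uv[:,0]-c["cx"])/c["fx"],-(uv[:,1]-c["cy"])/c["fy"],-np.ones(len(uv))]@M[:3,:3].T
    return M[:3,3]+d*((z-M[2,3])/d[:,2])[:,None]
E
cat > m1.py <<'E'
from h import *
cs=[]
for n,(a,b,e,f) in {"scene":(185,262,188,260),"side":(208,270,165,215)}.items():
    c=dict(np.load(n+"0.npz")); P=cloud(c)[e:f,a:b].reshape(-1,3)
    T=P[(P[:,2]>90)&(P[:,2]<99)]; F=P[(P[:,2]>8)&(P[:,2]<16)]
    for Q in(T,F):
        print(n,len(Q),cv2.minEnclosingCircle(Q[:,:2].astype(np.float32)))
    cs.append(cv2.minEnclosingCircle(T[:,:2].astype(np.float32))[0])
C=np.mean(cs,0); np.save("C0.npy",C)
q=read_state()["qpos"]
for yaw in np.arange(-180,180,20):
    o=inverse_kinematics([*C,180],R(np.radians(yaw))); print(yaw,None if o is None else np.round(o,2).tolist())
E
python3 m1.py
```

```text
scene 1190 ((588.3438110351562, -64.27037048339844), 58.55768585205078)
scene 1862 ((537.6408081054688, -97.7289810180664), 152.5662384033203)
side 630 ((582.9520874023438, -66.7318115234375), 59.833168029785156)
side 921 ((579.8195190429688, -106.63202667236328), 133.2574920654297)
-180 [0.53, 0.63, -0.77, 1.72, 0.5, 1.0, 1.15]
-160 [0.56, 0.64, -0.82, 1.72, 0.54, 1.02, 1.47]
-140 [0.78, 0.86, -1.28, 1.71, 0.87, 1.26, 1.57]
-120 [0.78, 0.86, -1.28, 1.71, 0.87, 1.26, 1.92]
-100 [-0.66, 0.86, 1.15, 1.78, -0.88, 1.12, -2.52]
-80 [-0.49, 0.65, 0.75, 1.77, -0.54, 0.94, -2.47]
-60 [-0.1, 0.53, 0.16, 1.75, -0.1, 0.87, -2.51]
-40 [0.0, 0.52, 0.01, 1.75, -0.01, 0.87, -2.25]
-20 [0.06, 0.52, -0.06, 1.75, 0.04, 0.87, -1.95]
0 [0.12, 0.53, -0.16, 1.74, 0.1, 0.88, -1.65]
20 [0.21, 0.54, -0.29, 1.74, 0.19, 0.9, -1.38]
40 [0.27, 0.54, -0.38, 1.73, 0.24, 0.91, -1.07]
60 [0.32, 0.55, -0.45, 1.73, 0.29, 0.92, -0.76]
80 [0.37, 0.57, -0.52, 1.73, 0.34, 0.94, -0.46]
100 [0.42, 0.58, -0.59, 1.73, 0.38, 0.95, -0.15]
120 [0.47, 0.6, -0.66, 1.72, 0.43, 0.97, 0.16]
140 [0.51, 0.62, -0.73, 1.72, 0.48, 0.99, 0.47]
160 [0.52, 0.62, -0.75, 1.72, 0.49, 1.0, 0.81]
```

View pics/wrist0.png

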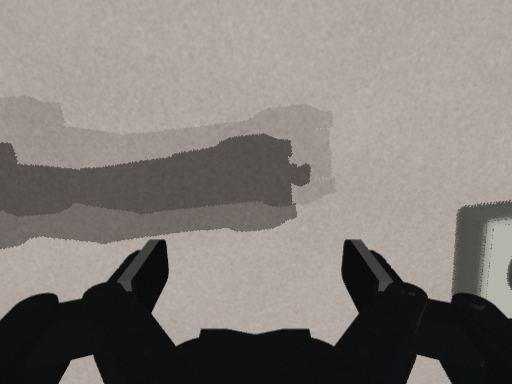

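The wrist view shows the open fingertips at about (165,240) and (345,240). The centre is near (586,-65). I'll close the fingers and hover.

```bash
cat > m2.py <<'E'
from h import *
C=np.load("C0.npy")
clamp()
movep([C[0],C[1]-45,200],R(np.pi/2))
wait(.3)
c=camera("wrist");np.savez("wrist1.npz",**c);cv2.imwrite("pics/wrist1.png",c["image"])
s=read_state();print(s["time"],s["eef_pos"],np.round(s["qpos"],2),s["finger_gap"],s["ft_force"])
P=cloud(c)
T=P[(abs(P[...,2]-94)<2.5)&(np.hypot(P[...,0]-C[0],P[...,1]-C[1])<70)]
print(len(T),np.median(T[:,2]),cv2.minEnclosingCircle(T[:,:2].astype(np.float32)))
cv2.imwrite("pics/wrist1b.png",cv2.resize(c["image"],(800,600),interpolation=cv2.INTER_CUBIC))
E
python3 m2.py
```

```text
3.4 [ 585.6026589  -110.67587352  199.99117955] [ 0.45  0.55 -0.52  1.69  0.32  0.98 -0.19] -0.05837288060204914 [-0.3047263  -0.19850977 -0.33737508]
14029 93.4041587804891 ((587.4303588867188, -64.08267974853516), 57.97993850708008)
```

View pics/wrist1b.png

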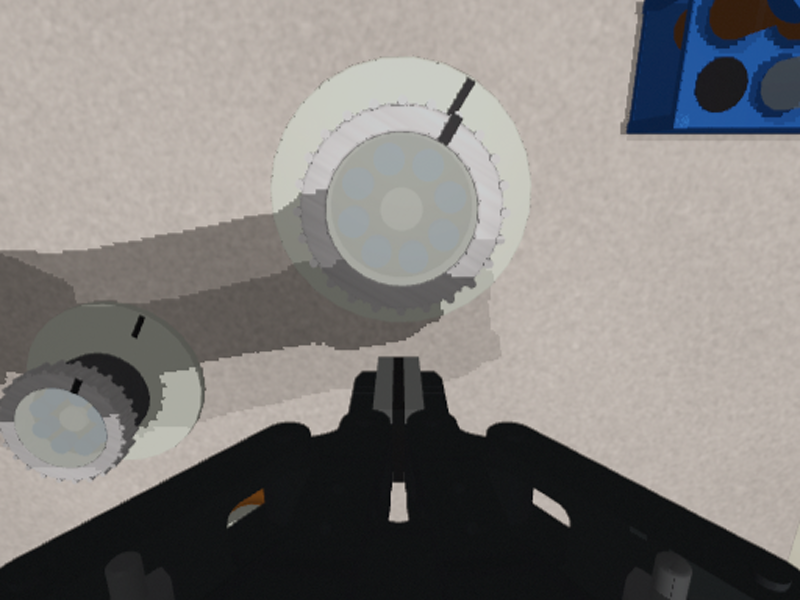

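The lid is centred at about (402,208) in the 800x600 view, with its mark at (451,128) and the line at (461,96). The closed fingertip is at (398,360), with wider shoulders at (355..443, 375). Now to measure the angles and the fingertip.

```bash
cat > m3.py <<'E'
from h import *
c=dict(np.load("wrist1.npz"));k=512/800;P=cloud(c)
C=np.array([587.4,-64.1])
g=c["image"].max(2)
def ang(z,r0,r1,center):
    v,u=np.mgrid[:384,:512];W=cast(c,np.c_[u.ravel(),v.ravel()],z)
    d=W[:,:2]-center;r=np.hypot(*d.T);a=np.degrees(np.arctan2(d[:,1],d[:,0]))
    m=(r>r0)&(r<r1)&(abs(a-60)<45)&(g.ravel()<70); 
    q=W[m,:2].mean(0);d=q-center;return m.sum(),q,np.degrees(np.arctan2(d[1],d[0]))
T=P[(abs(P[...,2]-94)<2.5)&(np.hypot(P[...,0]-C[0],P[...,1]-C[1])<70)]
print("mark",ang(94,44,53,C)); print("line",ang(12,66,88,C))
t=np.array([585.6,-110.7,200])
for row in range(226,262,3):
    Q=P[row,215:300]-t; m=(Q[:,2]<90)&(np.abs(Q[:,2])<120)&(c["range_z"][row,215:300]>0)
    if m.any(): print(row,np.where(m)[0][[0,-1]]+215,"x[%.1f %.1f] y med %.1f z med %.1f"%(Q[m,0].min(),Q[m,0].max(),np.median(Q[m,1]),np.median(Q[m,2])))
E
python3 m3.py
```

```text
mark (np.int64(79), array([611.96633729, -22.34075024]), np.float64(59.53234231275099))
line (np.int64(109), array([627.11053003,   1.75580072]), np.float64(58.91035335496056))
229 [242 267] x[-6.3 6.3] y med 12.0 z med 5.5
232 [242 267] x[-6.2 6.1] y med 11.9 z med 9.0
235 [241 268] x[-6.5 6.4] y med 12.0 z med 12.6
238 [231 278] x[-11.8 11.7] y med 11.7 z med 15.3
241 [227 282] x[-13.5 13.4] y med 10.0 z med 15.0
244 [227 282] x[-13.2 13.2] y med 11.7 z med 21.4
247 [226 283] x[-13.4 13.4] y med 11.5 z med 24.0
250 [225 284] x[-13.5 13.5] y med 10.0 z med 23.9
253 [225 284] x[-13.3 13.2] y med 11.7 z med 29.7
256 [224 285] x[-13.5 13.5] y med 11.5 z med 31.9
259 [224 285] x[-13.2 13.2] y med 11.4 z med 34.3
```

```bash
cat > s.py <<'E'
from h import *
C=np.array([587.2,-65.0]); LINE=59.0; HX,HY=11,6.3
e=lambda a:np.array([np.cos(np.radians(a)),np.sin(np.radians(a))])
def pose(phi,rho,z):
    X=e(phi+210);L=e(phi+120); p=C+rho*e(phi)-HX*X-HY*L
    return [*p,z],R(np.radians(phi+210))
def mark(name,zt):
    movep([C[0],C[1]-45,200],R(np.pi/2)); wait(.2)
    c=camera("wrist");cv2.imwrite(f"pics/{name}.png",c["image"]);np.savez(name+".npz",**c)
    v,u=np.mgrid[:384,:512];W=cast(c,np.c_[u.ravel(),v.ravel()],zt)
    d=W[:,:2]-[587.4,-64.1];r=np.hypot(*d.T)
    m=(r>44)&(r<53)&(c["image"].max(2).ravel()<45)
    q=d[m].mean(0);a=np.degrees(np.arctan2(q[1],q[0]))
    print("mark",m.sum(),"spread",d[m].std(0),"ang",a,"time",read_state()["time"]);return a
def stroke(phi0,dphi,lid0,rho=55.5,n=24):
    """corner into the gap at phi0, orbit dphi deg; lid0 = lid turn so far (deg)"""
    z=lambda a:83+2*(lid0+a)/360
    movep(*pose(phi0,74,125)); movel(pose(phi0,74,0)[0][:2]+[z(0)],max_speed=120)
    wait(.1); f0=read_state()["ft_force"]
    movel(pose(phi0,60,z(0))[0],max_speed=100)
    print("guard",movel(pose(phi0,rho,z(0))[0],max_speed=25,guard=4)); log=[]
    for i in range(1,n+1):
        a=dphi*i/n; phi=phi0+a
        p,fr=pose(phi,rho,z(a)); movel(p,frame=fr,max_speed=60)
        f=(read_state()["ft_force"]-f0); fr_,ft=f[:2]@e(phi),f[:2]@e(phi+90)
        log.append((round(phi),round(fr_,1),round(ft,1),round(f[2],1),round(rho,1)))
        if fr_>3: rho=min(rho+.3,57)
        elif abs(fr_)<.4 and abs(ft)<.4: rho=max(rho-.3,54)
        if np.hypot(fr_,ft)>20: print("ABORT");break
    print(log,"t",read_state()["time"])
    movel(pose(phi,76,z(a))[0],max_speed=100); movel(pose(phi,76,125)[0],max_speed=150)
E
cat > r1.py <<'E'
from s import *
stroke(111.8,240,0)
mark("k1",95.3)
E
python3 r1.py
```

```text
guard False
[(122, np.float64(4.3), np.float64(1.1), np.float64(1.3), 55.5), (132, np.float64(4.9), np.float64(1.9), np.float64(-0.1), 55.8), (142, np.float64(2.6), np.float64(0.1), np.float64(0.7), 56.1), (152, np.float64(1.7), np.float64(-0.3), np.float64(-0.0), 56.1), (162, np.float64(0.7), np.float64(-0.8), np.float64(0.6), 56.1), (172, np.float64(0.9), np.float64(-1.0), np.float64(-0.8), 56.1), (182, np.float64(1.6), np.float64(-0.8), np.float64(0.6), 56.1), (192, np.float64(0.9), np.float64(-0.5), np.float64(0.9), 56.1), (202, np.float64(1.6), np.float64(-0.2), np.float64(0.1), 56.1), (212, np.float64(0.8), np.float64(-1.1), np.float64(1.2), 56.1), (222, np.float64(0.4), np.float64(-0.7), np.float64(-0.2), 56.1), (232, np.float64(-0.5), np.float64(0.8), np.float64(0.9), 56.1), (242, np.float64(0.1), np.float64(-0.0), np.float64(-0.2), 56.1), (252, np.float64(1.0), np.float64(-0.0), np.float64(0.7), 55.8), (262, np.float64(2.4), np.float64(-0.7), np.float64(1.6), 55.8), (272, np.float64(2.3), np.float64(-0.1), np.float64(1.0), 55.8), (282, np.float64(3.1), np.float64(1.2), np.float64(1.7), 55.8), (292, np.float64(0.8), np.float64(0.5), np.float64(1.1), 56.1), (302, np.float64(1.5), np.float64(0.8), np.float64(1.5), 56.1), (312, np.float64(0.9), np.float64(0.1), np.float64(0.7), 56.1), (322, np.float64(-0.3), np.float64(0.2), np.float64(0.3), 56.1), (332, np.float64(0.6), np.float64(0.2), np.float64(0.7), 55.8), (342, np.float64(1.1), np.float64(0.6), np.float64(1.5), 55.8), (352, np.float64(0.7), np.float64(1.5), np.float64(0.4), 55.8)] t 14.975
mark 66 spread [1.94942385 2.39179117] ang -57.934315392407214 time 17.55
```

```bash
cat > r2.py <<'E'
from s import *
stroke(114.6,240,242.5,rho=55.8)
mark("k2",96.7)
E
python3 r2.py | sed 's/np.float64//g'
```

```text
guard False
[(125, (0.7), (0.1), (-0.7), 55.8), (135, (0.0), (-0.9), (-0.2), 55.8), (145, (0.3), (-1.2), (-0.3), 55.8), (155, (-0.3), (-1.5), (-1.1), 55.8), (165, (-0.2), (-0.6), (-1.3), 55.8), (175, (-0.9), (-1.5), (-0.4), 55.8), (185, (0.0), (-0.7), (-1.4), 55.8), (195, (-0.1), (0.9), (-0.9), 55.8), (205, (-0.8), (0.4), (-0.9), 55.8), (215, (-0.5), (1.3), (-0.8), 55.8), (225, (-0.1), (2.1), (-1.1), 55.8), (235, (0.1), (1.3), (-0.7), 55.8), (245, (0.8), (1.2), (0.6), 55.8), (255, (1.7), (2.0), (0.6), 55.8), (265, (1.1), (2.1), (0.4), 55.8), (275, (2.4), (1.1), (-0.0), 55.8), (285, (1.9), (1.1), (0.9), 55.8), (295, (2.5), (0.8), (0.4), 55.8), (305, (1.5), (1.7), (0.6), 55.8), (315, (2.4), (1.4), (0.3), 55.8), (325, (1.8), (1.6), (0.6), 55.8), (335, (2.1), (1.3), (-0.3), 55.8), (345, (1.3), (2.3), (0.5), 55.8), (355, (1.0), (1.8), (0.5), 55.8)] t 29.0917
mark 67 spread [2.6210537  1.41821892] ang 178.3969971472347 time 31.7083
```

```bash
python3 -c "
import cv2;a=cv2.imread('pics/k2.png');cv2.imwrite('pics/k2b.png',cv2.resize(a[20:220,150:360],None,fx=2.8,fy=2.8,interpolation=2))"
```

```text
(no output)
```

View pics/k2b.png

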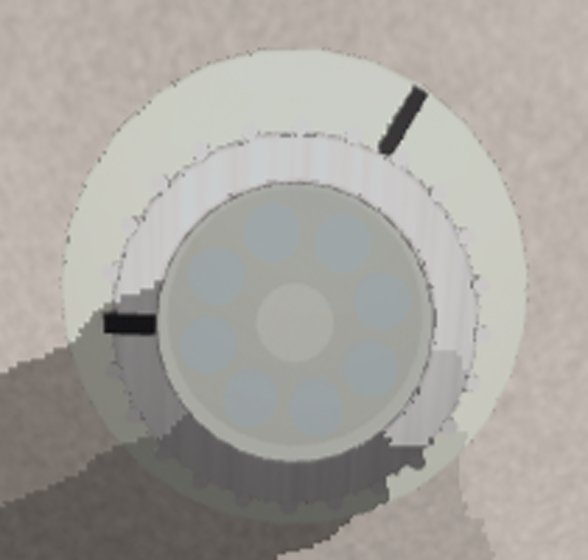

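The enlarged view shows the mark at (130,323), pointing to 178°, and the line at (403,120). The lid has turned about 479°, so one more stroke is needed.

```bash
cat > r3.py <<'E'
from s import *
stroke(110.9,244.3,478.9,rho=55.8)
mark("k3",98)
E
python3 r3.py | sed 's/np.float64//g'
python3 -c "
import cv2;a=cv2.imread('pics/k3.png');cv2.imwrite('pics/k3b.png',cv2.resize(a[20:220,150:360],None,fx=2.8,fy=2.8,interpolation=2))"
```

```text
guard False
[(121, (-0.0), (-0.5), (-0.3), 55.8), (131, (-0.9), (-0.3), (-0.5), 55.8), (141, (-1.7), (-1.8), (-0.7), 55.8), (152, (-1.0), (-0.6), (-0.6), 55.8), (162, (-1.2), (0.0), (-0.1), 55.8), (172, (-0.6), (0.2), (-0.7), 55.8), (182, (-1.4), (0.7), (-0.4), 55.8), (192, (-0.3), (-0.2), (-0.5), 55.8), (203, (0.5), (0.4), (-0.3), 55.5), (213, (0.8), (0.8), (0.3), 55.5), (223, (1.5), (0.9), (-1.1), 55.5), (233, (2.1), (1.4), (-0.7), 55.5), (243, (2.9), (2.7), (0.1), 55.5), (253, (3.7), (0.4), (0.9), 55.5), (264, (2.8), (1.7), (-0.6), 55.8), (274, (2.4), (1.3), (0.3), 55.8), (284, (3.5), (1.6), (0.0), 55.8), (294, (1.9), (2.2), (0.1), 56.1), (304, (0.9), (1.1), (-0.3), 56.1), (314, (1.4), (0.7), (-0.7), 56.1), (325, (2.0), (1.6), (0.1), 56.1), (335, (0.9), (1.9), (-0.3), 56.1), (345, (0.5), (0.8), (-0.4), 56.1), (355, (1.1), (0.2), (-1.1), 56.1)] t 43.0083
mark 0 spread [nan nan] ang nan time 45.5417s.py:13: RuntimeWarning: Mean of empty slice.
  q=d[m].mean(0);a=np.degrees(np.arctan2(q[1],q[0]))
  ret = um.true_divide(
  ret = _var(a, axis=axis, dtype=dtype, out=out, ddof=ddof,
  arrmean = um.true_divide(arrmean, div, out=arrmean,
  ret = um.true_divide(
```

View pics/k3b.png

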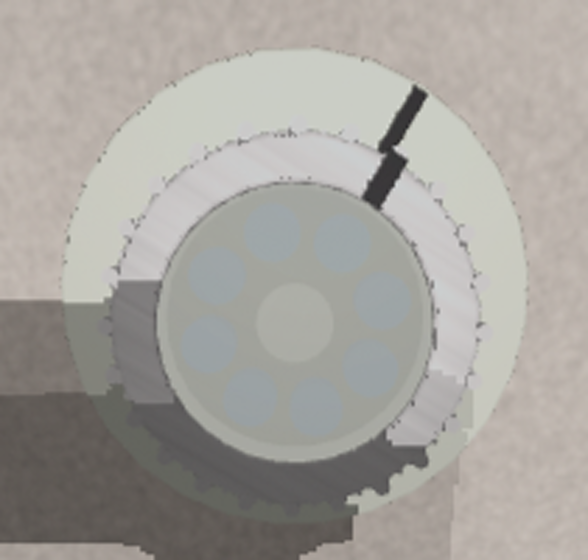

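The mark at (385,180) now stands next to the line at (403,120). My threshold was too dark for the lit mark, so I'll recompute from the saved picture.

```bash
cat > m4.py <<'E'
from h import *
v,u=np.mgrid[:384,:512];uv=np.c_[u.ravel(),v.ravel()]
for f,zt in(("wrist1",94),("k3",98)):
    c=dict(np.load(f+".npz"));g=c["image"].max(2).ravel()
    P=cloud(c).reshape(-1,3);T=P[(abs(P[:,2]-zt)<2.5)&(np.hypot(P[:,0]-587.4,P[:,1]+64.1)<70)]
    cc=cv2.minEnclosingCircle(T[:,:2].astype(np.float32))[0];print(f,cc)
    for ctr in(np.array(cc),np.array([587.4,-64.1])):
      for z,r0,r1 in((zt,44,53),(12,66,88)):
        d=cast(c,uv,z)[:,:2]-ctr;r=np.hypot(*d.T);a=np.degrees(np.arctan2(d[:,1],d[:,0]))
        m=(r>r0)&(r<r1)&(abs(a-60)<30)&(g<75);q=d[m].mean(0);print(z,m.sum(),np.degrees(np.arctan2(q[1],q[0])))
E
python3 m4.py
```

```text
wrist1 (587.4303588867188, -64.08267974853516)
94 80 59.49054186078797
12 114 58.928841582769884
94 81 59.45470489158295
12 114 58.9161318250494
k3 (587.2295532226562, -64.22429656982422)
98 85 58.77970843672428
12 118 58.77583583480024
98 84 58.89332226261995
12 118 58.847146742959055
```

```bash
python3 -c "
from h import *
s=camera('scene');a=cv2.absdiff(s['image'],np.load('scene0.npz')['image']).max(2)
for n,(x,y) in dict(bottle=(363,188),beaker=(90,238),jar=(137,193)).items(): print(n,a[y-15:y+15,x-10:x+10].mean())
print(finish_job(),read_state()['time'])"
```

```text
bottle 7.73
beaker 8.106666666666667
jar 8.498333333333333
the job is handed in; nothing more can be done
the job is handed in; nothing more can be done
```

The lid has been loosened two full turns anticlockwise. Its mark stands over the stand's line to within about 0.1° by the camera, the bottle, beaker and jar look unmoved in the scene camera, the arm is clear, and the job was handed in at about 46 s.

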